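# Make up two condiment sets

## Robot

A 6-joint arm with a two-finger parallel gripper is mounted at the origin on the work surface; the furniture and walls round the work are solid. World frame = base frame: x ahead of the robot, y to its left, z up, the work surface at z = 0. Lengths are in mm, angles in rad, forces in N, time in s.
With the tool pointing down it reaches from about 350 to 850 mm from the base axis. Payload 8.1 kg.
Tool frame: the origin (TCP) lies on the centre line of the jaws, within the pads' length; the fingertips stand 22 mm ahead of it and the grasp point (between the pads) lies 3 mm ahead of it; z points along the fingers, y is the line along which they close (so a half turn about z gives the same grasp; the last joint's range is limited). The gripper opens to 93 mm and grips with 3 to 60 N. Pads are 15 mm wide; open, the fingers measure 128 mm over their backs; the gripper's body (75 mm by 188 mm) begins 65 mm behind the grasp point.
Start: joints at [-1.224, 0.13, 1.488, -0, 1.523, -0.085], TCP at [251.124, -544.924, 240.635] pointing down, gripper open.
Joint ranges: [-2.96, 2.96], [-0.89, 2.26], [0.02, 2.5], [-1.34, 4.48], [0, 2.73], [-2.66, 2.66]. Speed limits (rad/s): [2.39, 2.39, 2.79, 3.14, 3.14, 3.14].

## Interface

Orientations are given as a rotation vector (axis times angle).
In Python, from station import sense, vision, workorder gives the robot as it stands.
- The arm moves only by the tool arm_command, never from a script. Its argument "motion" is a list of rows, each a list of 4 numbers: the shift along the tool's x, y, z in m, then the turn about the tool's z in degrees. A call has 1 to 10 rows; each row shifts and turns the commanded pose from where the row before left it, along the tool's axes as they then stand; what a row does not reach is not made up. A row lasts 1/8 s, in which the tool goes at most 62.5 mm and 10.7 degrees, less where a joint would pass 70% of its speed; a pose out of reach is approached as far as the arm can. A call with a gripper value outside its range is refused whole. "gripper" is the opening, from -1 (shut) to 1 (fully open), set as the call begins (left out, the last holds). The fingers move at their own pace and stop on an object; "force" is the grip in N (left out, the last holds). Time passes only in rows, so rows that do not move let the fingers close. It gives the time, the measured TCP pose, the force, the opening and the grip force at its end, in the units of the state.
- sense(): the state, without advancing time (a new reading comes with each control period).
- vision.get_image(name): name is "side" or "top"; returns a dict with "color" (480x640x3 uint8, red, green, blue), "fx", "fy", "cx", "cy" (pixels), "R" (3x3) and "t" (3): a world point X has camera coordinates R X + t. Camera axes: x right, y down, z forward; pixel columns grow to the right and rows downward; lengths in mm; the calibration is good to about 2 mm. A picture is of the moment at which its call begins. There is no depth.
- workorder.job_done(): hands the job in; it is judged then, once.
Trained networks look in a picture, given as the dict that the camera call returned (one of the last four; its "shot" number tells which), for a name from the list of things; names that differ only in an ending like _2 or _b are one class to them, and where a whole thing is asked for, a point or a joint stands for the part that bears it (a point fixed in the world has none). Each returns a list of dicts, best first, with "confidence" (0 to 1); they miss things now and then, are a little off and sometimes report something else, mostly with a low value. They report only what shows in the picture. A call takes as long as a camera call. They do not tell look-alikes from the thing itself.
- vision.spot_in(picture, label): "xyz" ([x, y, z] in mm, in world coordinates, good to about 4 mm: the middle of the surface that is visible of it).
- vision.regions_of(picture, label): "pixels" (480x640 bool, what is visible of it).
- vision.mark_of(picture, label): "xyz" ([x, y, z] in mm, in world coordinates, good to about 4 mm: a listed point, or the origin of a listed thing).
The state is a dict: "t": time; "q": joint angles; "qd": joint speeds; "joint_efforts": joint torques, N m; "tcp_pos": TCP position; "eef_rot": TCP orientation; "wrist_force": force on the tool from outside, world axes, zero at the start; "wrist_torque": the same for the moment, N m; "width": opening from 0.0 (shut) to 1.0 (fully open); "grasp_force": force on a finger pad.
Only numpy, scipy, OpenCV 4.12 (cv2) and the standard library are available. Lean on these libraries where they do the work, as an engineer would, in place of code of your own. Each camera call takes 0.05 s, during which the arm holds its last target. There are 200 camera calls.

## Task

Make up the two table sets from the row of stock: the oil bottle and the toothpick box go in the wooden caddy with square bays, the spice jar and the pepper shaker in the steel caddy with round cups. Stand each thing upright on the floor of its own bay, the oil bottle and the spice jar in the bay farther from the robot and the other two in the nearer one. Leave the green-lidded chili jar, the soup bowl and the white dish where they are.

Things in the scene. Friction and masses are not known exactly. Their poses are not given: they have to be found in the camera images.
- oil_bottle: small green glass oil bottle with a yellow label and yellow cap, 62 x 57 mm, 141 mm tall, stands upright; round-bodied, the body is straight from 0 to 105 mm above its base, above that a neck 32 mm wide and a cap 28 mm wide. Origin: centre of its base, z up. It is the tallest of the stock: 43 mm taller than any other, mind it when reaching down beside it.
- toothpick_box: small upright green carton of toothpicks, 30 mm (its x) by 52 mm (its y), 75 mm tall (z up). Origin: centre of its base.
- pepper_shaker: plain steel pepper shaker, round, 58 mm in diameter at its widest, 95 mm tall. Origin: centre of its base, z up.
- spice_jar: slim white plastic spice jar with a white and blue lid, round, 47 mm in diameter, 98 mm tall. Origin: centre of its base, z up.
- chili_jar: squat glass jar with a dark green lid, 64 x 68 mm, 84 mm tall; not wanted in either set, it stays where it stands behind the row of stock. Origin: centre of its base, z up.
- square_caddy: low wooden caddy, 176 mm (x) by 88 mm (y), with two square bays, each 78 x 78 mm inside, side by side. It stays put. Origin: centre of its underside; x runs lengthwise from the near bay to the far bay (within 0.2 rad of straight away from the robot), z up. Bay centres at x = +42 mm (far) and x = -42 mm (near), y = 0. Bay floor at z = 5 mm, wall tops at z = 27 mm.
- round_caddy: low steel caddy, 174 mm (x) by 90 mm (y), with two round cups, each 78 mm in diameter inside. It stays put. Origin: centre of its underside; x runs lengthwise from the near bay to the far bay (within 0.2 rad of straight away from the robot), z up. Cup centres at x = +42 mm (far) and x = -42 mm (near), y = 0. Cup floor at z = 5 mm, rims at z = 27 mm.
- soup_bowl: ribbed white bowl of brown soup, 141 mm in diameter, 62 mm tall; stays where it is. Origin: centre of its base.
- change_dish: empty white dish on the right-hand table, 127 mm in diameter, 37 mm tall; stays where it is. Origin: centre of its base.
Mind the look-alikes: they are no part of the job. What is shaped like the oil_bottle but orange or red is not meant.

How it is judged (in metres and radians):
At the end, for the whole second after the job is handed in: Each of the four stands on the floor of its named bay (base 2-9 mm above caddy underside), upright within 0.1 rad, centre within 20 mm (toothpick box 26) of the bay centre along and across, released and at rest; chili jar, soup bowl and white dish moved less than 30 mm (x of oil_bottle in the frame of square_caddy between 0.022 and 0.062 m and y of oil_bottle in the frame of square_caddy between -0.02 and 0.02 m and z of oil_bottle in the frame of square_caddy between 0.002 and 0.009 m and angle between each of oil_bottle, toothpick_box, spice_jar, pepper_shaker's own z axis and vertical below 0.1 rad and linear speed of each of oil_bottle, toothpick_box, spice_jar, pepper_shaker below 0.02 m/s and angular speed of each of oil_bottle, toothpick_box, spice_jar, pepper_shaker below 0.2 rad/s and contact force between each of oil_bottle, toothpick_box, spice_jar, pepper_shaker and the fingers below 0.1 N and x of toothpick_box in the frame of square_caddy between -0.068 and -0.016 m and y of toothpick_box in the frame of square_caddy between -0.026 and 0.026 m and z of toothpick_box in the frame of square_caddy between 0.002 and 0.009 m and x of spice_jar in the frame of round_caddy between 0.022 and 0.062 m and y of spice_jar in the frame of round_caddy between -0.02 and 0.02 m and z of spice_jar in the frame of round_caddy between 0.002 and 0.009 m and x of pepper_shaker in the frame of round_caddy between -0.062 and -0.022 m and y of pepper_shaker in the frame of round_caddy between -0.02 and 0.02 m and z of pepper_shaker in the frame of round_caddy between 0.002 and 0.009 m and distance of each of chili_jar, soup_bowl, change_dish from where it was at the start of the episode below 0.03 m); the robot touches nothing.
It fails at once if the chili jar is pushed away or knocked over (distance of chili_jar from where it was at the start of the episode above 0.03 m or angle between chili_jar's own z axis and vertical above 0.5 rad).
It fails at once if the soup bowl is pushed away or knocked over (distance of soup_bowl from where it was at the start of the episode above 0.03 m or angle between soup_bowl's own z axis and vertical above 0.5 rad).
It fails at once if the white dish is pushed away or knocked over (distance of change_dish from where it was at the start of the episode above 0.03 m or angle between change_dish's own z axis and vertical above 0.5 rad).
It also fails if it takes over 109 s, if anything falls off the work surface, if the arm or the gripper's body presses on something with over 40 N, if the wrist force passes 120 N, or if a joint passes its speed limit or range.

## Working session

There is one attempt and no reset: what is moved stays moved. The work goes in short steps, Python scripts to look and compute and a tool call to move; the robot and the scene stay as the last step left them, time stands still between calls to the robot, and variables do not carry over. Pictures are saved under pics/ and viewed, at most 14 in all, crops included, and the job is handed in when it is done.

Besides the shell and the picture viewer there is one more tool, called after "Call:" as name(argument=value, ...) on one line, values as JSON. arm_command: Moves the arm, as the interface text tells. Its arguments: {"type":"object","properties":{"motion":{"type":"array","items":{"type":"array","items":{"type":"number"}}},"gripper":{"type":"number"},"force":{"type":"number"}},"required":["motion"]}

```bash
mkdir -p pics; cat > h.py <<'E'
import numpy as np, cv2
from station import sense, vision, workorder
def save(p,n): cv2.imwrite('pics/'+n+'.png',p["color"][:,:,::-1])
E
python3 - <<'E'
from h import *
s=sense(); print({k:np.round(v,3).tolist() for k,v in s.items()})
P={}
for c in ("top","side"):
    p=vision.get_image(c); save(p,c+'0'); P[c]=p
    print(c, p['fx'],p['cx'],np.round(p['R'],3).tolist(),np.round(p['t']).tolist())
    for l in "oil_bottle toothpick_box pepper_shaker spice_jar chili_jar square_caddy round_caddy soup_bowl change_dish".split():
        print(l,[(np.round(d['xyz']).tolist(),round(d['confidence'],2)) for d in vision.mark_of(p,l)])
E
```

```text
{'t': 0.0, 'q': [-1.224, 0.131, 1.489, 0.0, 1.523, -0.085], 'qd': [-0.0, -0.002, -0.001, -0.001, 0.001, 0.0], 'joint_efforts': [0.001, -55.985, -49.176, 0.077, 0.035, -0.0], 'tcp_pos': [250.941, -544.423, 239.616], 'eef_rot': [-3.067, -0.673, 0.0], 'wrist_force': [0.279, 0.086, 0.873], 'wrist_torque': [0.01, 0.011, 0.004], 'grasp_force': 0.0, 'width': 1.002}
top 487.62402143072495 313.62909881215194 [[-0.025, -1.0, 0.007], [-0.994, 0.024, -0.104], [0.104, -0.009, -0.995]] [41.0, 415.0, 1248.0]
oil_bottle [([415.0, 240.0, 1.0], 0.84), ([341.0, 97.0, 3.0], 0.82), ([335.0, 177.0, 5.0], 0.76), ([469.0, 476.0, 2.0], 0.66)]
toothpick_box [([480.0, -67.0, -0.0], 0.7), ([225.0, 318.0, -1.0], 0.47)]
pepper_shaker [([428.0, 34.0, 0.0], 0.73)]
spice_jar [([466.0, 140.0, 0.0], 0.89)]
chili_jar [([588.0, 114.0, -0.0], 0.71)]
square_caddy [([434.0, -186.0, -2.0], 0.96)]
round_caddy [([439.0, 364.0, -2.0], 0.94)]
soup_bowl [([225.0, 320.0, -1.0], 0.62)]
change_dish [([518.0, -380.0, 1.0], 0.57)]
side 474.1796645436149 307.54878966295433 [[-0.992, -0.127, 0.019], [-0.09, 0.586, -0.805], [0.091, -0.8, -0.593]] [406.0, 24.0, 1194.0]
oil_bottle [([467.0, 481.0, -3.0], 0.89), ([335.0, 183.0, 2.0], 0.79), ([415.0, 239.0, -1.0], 0.66), ([342.0, 97.0, -1.0], 0.58)]
toothpick_box [([479.0, -70.0, 0.0], 0.95), ([216.0, 318.0, 0.0], 0.57)]
pepper_shaker [([435.0, 30.0, -1.0], 0.74)]
spice_jar [([464.0, 138.0, -3.0], 0.9)]
chili_jar [([587.0, 120.0, -2.0], 0.68)]
square_caddy [([440.0, -185.0, 4.0], 0.83)]
round_caddy [([439.0, 363.0, 3.0], 0.85)]
soup_bowl [([220.0, 317.0, 1.0], 0.6), ([434.0, 34.0, -2.0], 0.4), ([414.0, 241.0, -1.0], 0.3)]
change_dish [([517.0, -380.0, 1.0], 0.76)]
```

View pics/top0.png

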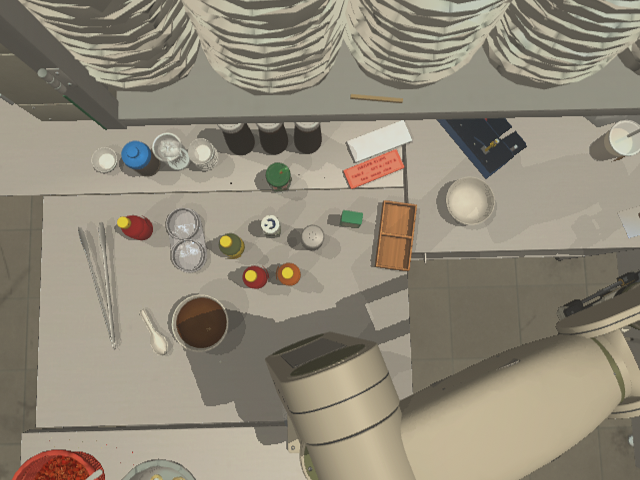

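View pics/side0.png

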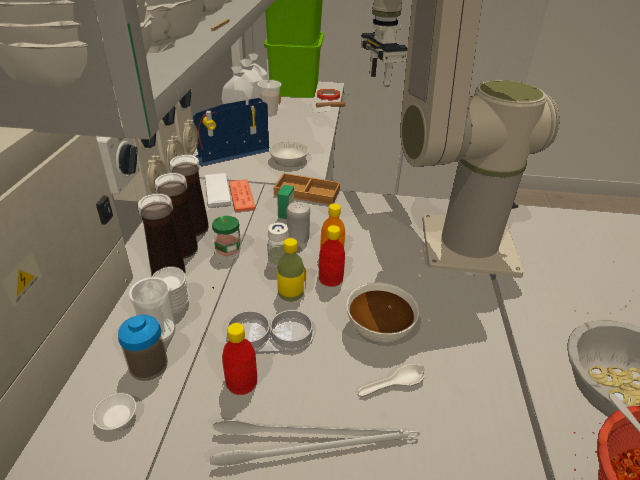

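The top view shows the green bottle at px (231,245), with look-alikes at (135,227), (255,277) and (288,273). The stock is at spice (270,226), pepper (312,238) and toothpick (352,218), and the caddies are at (187,240) and (395,237). Next I'll refine the positions and yaws.

```bash
cat >> h.py <<'E'
def toplane(p,uv,z):
    uv=np.atleast_2d(uv).astype(float); R=np.array(p['R']);t=np.array(p['t'])
    d=np.c_[(uv[:,0]-p['cx'])/p['fx'],(uv[:,1]-p['cy'])/p['fy'],np.ones(len(uv))]@R
    c=-R.T@t
    return c+d*((z-c[2])/d[:,2])[:,None]
def rect(p,m,z):
    c=max(cv2.findContours(m.astype(np.uint8),cv2.RETR_EXTERNAL,cv2.CHAIN_APPROX_NONE)[0],key=cv2.contourArea)
    w=toplane(p,c[:,0],z)[:,:2].astype(np.float32)
    return cv2.minAreaRect(w)
def marks(names,n=3,near={}):
    acc={l:[] for l in names}
    for i in range(n):
        for c in("top","side"):
            p=vision.get_image(c)
            for l in names:
                ds=vision.mark_of(p,l)
                if l in near: ds=[d for d in ds if np.hypot(*(np.array(d['xyz'][:2])-near[l]))<40]
                if ds: acc[l].append((c,ds[0]['xyz']))
    for l in names:
        for c in("top","side"):
            a=np.array([x for k,x in acc[l] if k==c])
            if len(a): print(l,c,len(a),a.mean(0).round(1),a.std(0).round(1))
E
python3 - <<'E'
from h import *
marks("oil_bottle toothpick_box pepper_shaker spice_jar square_caddy round_caddy chili_jar".split(),4,dict(oil_bottle=(415,240),toothpick_box=(480,-68),pepper_shaker=(432,32)))
for c in("top","side"):
    p=vision.get_image(c)
    for l,z in(("square_caddy",27),("round_caddy",27),("toothpick_box",75),("pepper_shaker",90),("spice_jar",95)):
        ds=vision.regions_of(p,l)
        if ds: print(c,l,round(ds[0]['confidence'],2),ds[0]['pixels'].sum(),np.round(np.concatenate([np.ravel(x) for x in rect(p,ds[0]['pixels'],z)]),1))
    if c=="top":
        crop=cv2.resize(p["color"][180:300,150:430,::-1],None,fx=2.8,fy=2.8,interpolation=cv2.INTER_CUBIC); cv2.imwrite('pics/crop1.png',crop)
E
```

```text
oil_bottle top 3 [414.4 240.4   2.4] [1.8 0.5 0.9]
oil_bottle side 4 [415.4 240.5  -1.7] [1.8 0.7 1. ]
toothpick_box top 4 [479.4 -65.4  -1.1] [0.6 0.5 1.1]
toothpick_box side 4 [476.6 -70.9   0.8] [1.3 1.4 1.2]
pepper_shaker top 4 [ 4.263e+02  3.480e+01 -3.000e-01] [0.7 1.4 0.9]
pepper_shaker side 4 [434.8  30.6  -1.3] [0.9 1.  1. ]
spice_jar top 4 [464.4 142.1   0.8] [1.6 1.4 2.7]
spice_jar side 4 [464.2 138.8  -3.7] [2.2 1.2 1.6]
square_caddy top 4 [ 435.5 -187.2   -1.5] [1.3 1.2 0.8]
square_caddy side 4 [ 473.7 -108.6    2.3] [ 63.5 130.7   2.3]
round_caddy top 4 [435.8 364.1  -1.4] [1.3 1.4 1.1]
round_caddy side 4 [439.  364.7   1.4] [0.8 0.8 1.4]
chili_jar top 3 [587.7 118.1   2.5] [1.2 1.7 1. ]
chili_jar side 4 [ 5.867e+02  1.188e+02 -4.000e-01] [1.5 0.6 0.8]
top square_caddy 0.95 2347 [ 433.8 -183.7   93.1  177.6   80.5]
top round_caddy 0.96 2013 [436.1 358.6 171.1  91.3  10. ]
top toothpick_box 0.59 365 [472.7 -65.1  56.   43.8  77.2]
top pepper_shaker 0.71 489 [424.8  34.8  54.3  62.1  88.6]
top spice_jar 0.93 407 [455.1 135.1  49.2  54.7  89. ]
side square_caddy 0.66 1284 [ 434.4 -163.4  130.7  189.6   77.4]
side toothpick_box 0.73 386 [471.8 -10.8  40.  156.1   6. ]
side pepper_shaker 0.61 853 [423.2  94.4  57.9 162.8   8.7]
side spice_jar 0.93 701 [453.3 192.4  46.  152.9   6.9]
```

View pics/crop1.png

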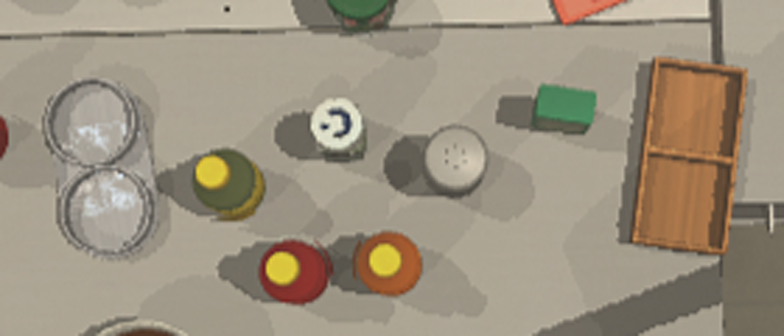

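The crop shows the cup rims centred near crop (91,122) and (107,211), and the caddy, box top, pepper and spice outlines are clear. I'll convert these to positions.

```bash
python3 - <<'E'
from h import *
p=vision.get_image("top")
f=lambda pts,z:toplane(p,np.array(pts)/2.8+[150-.3,180-.3],z)[:,:2].round(1).tolist()
print("cups",f([(91,122),(107,211)],27))
q=f([(657,58),(746,70),(724,252),(632,243)],27);print("sq",q,np.mean(q,0))
q=f([(540,86),(595,92),(592,121),(536,115)],75);print("tp",q,np.mean(q,0))
print("pepper",f([(456,159)],88),"spice",f([(337,126)],98),"cap",f([(211,172)],141))
E
```

```text
cups [[477.4, 370.9], [394.1, 355.9]]
sq [[525.4, -157.4], [512.1, -240.2], [342.5, -212.0], [352.9, -127.4]] [ 433.225 -184.25 ]
tp [[493.1, -43.7], [486.5, -92.9], [460.3, -89.3], [466.9, -39.3]] [476.7 -66.3]
pepper [[427.4, 33.4]] spice [[457.8, 137.1]] cap [[415.0, 240.2]]
```

Call:
arm_command(motion=[[0,0,0,8],[0,0,0,8],[0,0,0,8],[0,0,0,8],[0.016,-0.05,0,0],[0.016,-0.05,0,0],[0.016,-0.05,0,0],[0.016,-0.05,0,0],[0.016,-0.05,0,0],[0.016,-0.05,0,0]], gripper=1, force=20)

```text
t: 6.1
tcp_pos: [384.8, -257.9, 240.9]
eef_rot: [3.135, -0.199, 0.001]
wrist_force: [0.0, 0.6, -0.5]
width: 0.999
grasp_force: 0.0
```

Call:
arm_command(motion=[[0.016,-0.05,0,0],[0.016,-0.05,0,0],[0.016,-0.05,0,0],[0.016,-0.05,0,0],[0,0,0,0],[0,0,0,0]])

```text
t: 6.85
tcp_pos: [472.9, -69.3, 240.6]
eef_rot: [3.135, -0.197, -0.0]
wrist_force: [0.8, -0.4, 0.3]
width: 0.998
grasp_force: 0.0
```

```bash
cat >> h.py <<'E'
from scipy.spatial.transform import Rotation as Ro
def go(x,y,z,hd):
    s=sense(); R=Ro.from_rotvec(s['eef_rot']).as_matrix(); h=np.degrees(np.arctan2(R[1,0],R[0,0]))
    d=np.array([x,y,z])-s['tcp_pos']; 
    f=lambda a:np.round([d[0]*np.cos(a)+d[1]*np.sin(a),d[0]*np.sin(a)-d[1]*np.cos(a),-d[2]],1)
    print('t',round(s['t'],2),'pos',np.round(s['tcp_pos'],1),'h',h.round(2),'tilt',R[2,2].round(4),'turn',(h-hd).round(2),'before-turn d',f(np.radians(h)),'after-turn d',f(np.radians(hd)),'w',round(s['width'],3),'gf',round(s['grasp_force'],1),'wf',np.round(s['wrist_force'],1))
E
python3 -c "
from h import *
go(477.5,-67,53,-7.5)"
```

```text
t 6.85 pos [472.9 -69.3 240.6] h -7.2 tilt -1.0 turn 0.3 before-turn d [  4.3  -2.9 187.6] after-turn d [  4.3  -2.9 187.6] w 0.998 gf 0.0 wf [ 0.8 -0.4  0.3]
```

Call:
arm_command(motion=[[0.004,-0.003,0.04,0],[0,0,0.04,0],[0,0,0.04,0],[0,0,0.04,0],[0,0,0.0275,0],[0,0,0,0]])

```text
t: 7.6
tcp_pos: [474.8, -67.6, 50.9]
eef_rot: [-3.134, 0.202, 0.008]
wrist_force: [-0.9, -0.6, 0.2]
width: 0.998
grasp_force: 0.0
```

Call:
arm_command(motion=[[0,0,0,0],[0,0,0,0],[0,0,0,0],[0,0,0,0],[0,0,0,0],[0,0,0,0]], gripper=-1)

```text
t: 8.35
tcp_pos: [477.6, -66.7, 53.5]
eef_rot: [3.135, -0.199, 0.001]
wrist_force: [-0.9, -0.2, 5.2]
width: 0.565
grasp_force: 19.7
```

```bash
python3 -c "
from h import *
go(393,-178.6,120,-9.5)"
```

```text
t 8.35 pos [477.6 -66.7  53.5] h -7.25 tilt -1.0 turn 2.25 before-turn d [-69.8 121.7 -66.5] after-turn d [-65.  124.4 -66.5] w 0.565 gf 19.7 wf [-0.9 -0.2  5.2]
```

Call:
arm_command(motion=[[0,0,-0.03,0],[0,0,-0.035,2.25],[-0.016,0.031,0,0],[-0.016,0.031,0,0],[-0.016,0.031,0,0],[-0.017,0.0314,0,0],[0,0,0,0],[0,0,0,0],[0,0,0,0]])

```text
t: 9.48
tcp_pos: [393.1, -178.0, 118.1]
eef_rot: [-3.131, 0.259, 0.0]
wrist_force: [0.7, 0.5, -0.3]
width: 0.567
grasp_force: 19.7
```

```bash
python3 -c "
from h import *
go(393,-178.6,60,-9.5)
p=vision.get_image('top'); cv2.imwrite('pics/c2.png',cv2.resize(p['color'][150:330,250:490,::-1],None,fx=2.5,fy=2.5))"
```

```text
t 9.47 pos [ 393.1 -178.   118.1] h -9.46 tilt -1.0 turn 0.04 before-turn d [-0.   0.6 58.1] after-turn d [-0.   0.6 58.1] w 0.567 gf 19.7 wf [ 0.7  0.5 -0.3]
```

View pics/c2.png

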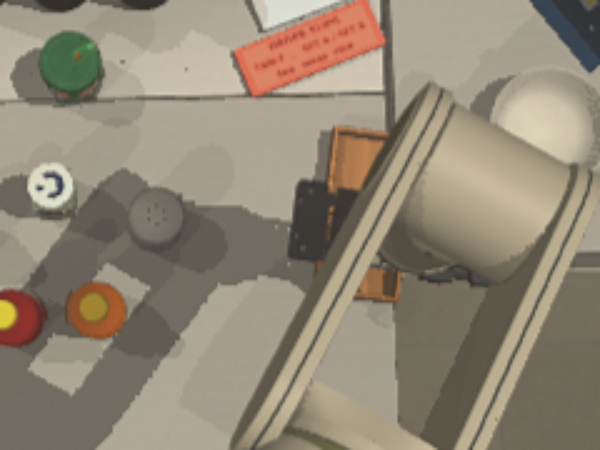

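The arm hides the caddy; the neighbours haven't moved. I'll lower the box.

Call:
arm_command(motion=[[0,0,0.025,0],[0,0,0.02,0],[0,0,0.01,0],[0,0,0.003,0],[0,0,0,0],[0,0,0,0]])

```text
t: 10.28
tcp_pos: [393.3, -179.0, 60.9]
eef_rot: [3.13, -0.26, 0.002]
wrist_force: [0.2, -0.2, 0.2]
width: 0.562
grasp_force: 19.7
```

Call:
arm_command(motion=[[0,0,0,0],[0,0,0,0],[0,0,0,0],[0,0,0,0],[0,0,-0.02,0],[0,0,-0.04,0],[0,0,-0.06,0],[0,0,-0.03,0],[0,0,0,0]], gripper=1)

```text
t: 11.4
tcp_pos: [394.3, -179.6, 213.3]
eef_rot: [3.128, -0.26, 0.008]
wrist_force: [0.2, -0.4, -0.1]
width: 0.999
grasp_force: 0.0
```

```bash
python3 -c "
from h import *
go(415,240,280,0)"
```

```text
t 11.4 pos [ 394.3 -179.6  213.3] h -9.51 tilt -1.0 turn -9.51 before-turn d [ -48.9 -417.3  -66.7] after-turn d [  20.7 -419.6  -66.7] w 0.999 gf 0.0 wf [ 0.2 -0.4 -0.1]
```

Call:
arm_command(motion=[[0,0,-0.033,-9.5],[0,0,-0.034,0],[0.003,-0.055,0,0],[0.003,-0.055,0,0],[0.003,-0.055,0,0],[0.003,-0.055,0,0],[0.003,-0.055,0,0],[0.003,-0.055,0,0],[0.003,-0.055,0,0],[0,-0.035,0,0]])

```text
t: 12.65
tcp_pos: [412.8, 243.5, 275.0]
eef_rot: [3.141, 0.003, -0.004]
wrist_force: [-0.2, -0.4, 0.2]
width: 1.002
grasp_force: 0.0
```

Call:
arm_command(motion=[[0,0,0,0],[0,0,0,0]])

```text
t: 12.9
tcp_pos: [413.4, 240.6, 275.8]
eef_rot: [3.14, 0.0, -0.003]
wrist_force: [-0.4, 0.0, 1.0]
width: 1.001
grasp_force: 0.0
```

```bash
python3 -c "
from h import *
go(415,240.3,93,0)
p=vision.get_image('top')
print([(np.round(d['xyz']),d['confidence']) for d in vision.mark_of(p,'toothpick_box')])
save(p,'t3')
p=vision.get_image('side')
print([(np.round(d['xyz']),d['confidence']) for d in vision.mark_of(p,'toothpick_box')])
"
```

```text
t 12.9 pos [413.4 240.6 275.8] h 0.01 tilt -1.0 turn 0.01 before-turn d [  1.6   0.3 182.8] after-turn d [  1.6   0.3 182.8] w 1.001 gf 0.0 wf [-0.4  0.   1. ]
[(array([ 396., -178.,    5.]), 0.81)]
[(array([ 394., -184.,    3.]), 0.72)]
```

View pics/t3.png

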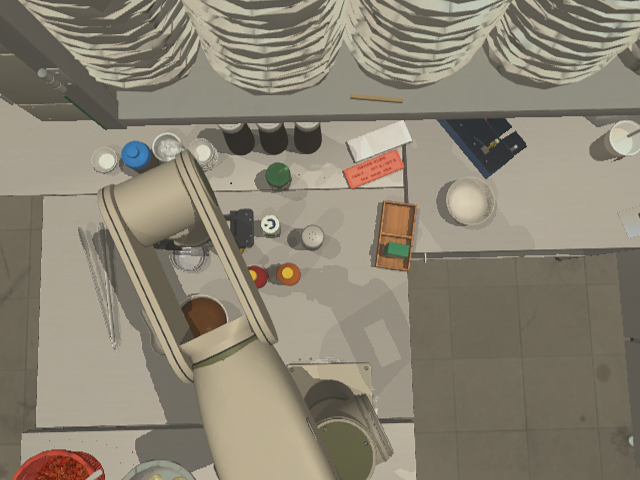

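The box stands centred in the near wooden bay (px 398,250). Next is the oil bottle.

Call:
arm_command(motion=[[0.0015,0,0.045,0],[0,0,0.045,0],[0,0,0.045,0],[0,0,0.035,0],[0,0,0.0125,0],[0,0,0,0]])

```text
t: 13.85
tcp_pos: [415.2, 240.9, 94.6]
eef_rot: [3.141, -0.001, -0.001]
wrist_force: [-0.4, -0.2, 0.6]
width: 1.0
grasp_force: 0.0
```

Call:
arm_command(motion=[[0,0,0,0],[0,0,0,0],[0,0,0,0],[0,0,0,0],[0,0,0,0],[0,0,-0.04,0],[0,0,-0.05,0],[0,0,-0.05,0],[0,0,-0.05,0],[0,0,0,0]], gripper=-1, force=25)

```text
t: 15.1
tcp_pos: [417.2, 242.3, 289.4]
eef_rot: [-3.138, 0.0, -0.011]
wrist_force: [0.5, -0.6, -2.0]
width: 0.582
grasp_force: 25.0
```

```bash
python3 -c "
from h import *
go(476,-192.4,280,-9.5)"
```

```text
t 15.1 pos [417.2 242.3 289.4] h -0.0 tilt -1.0 turn 9.5 before-turn d [ 58.9 434.7   9.4] after-turn d [129.8 419.    9.4] w 0.582 gf 25.0 wf [ 0.5 -0.6 -2. ]
```

Call:
arm_command(motion=[[0,0,0,9.5],[0.016,0.052,0,0],[0.016,0.052,0,0],[0.016,0.052,0,0],[0.016,0.052,0,0],[0.016,0.052,0,0],[0.016,0.052,0,0],[0.016,0.052,0,0],[0.016,0.052,0,0],[0,0,0,0]])

```text
t: 16.35
tcp_pos: [471.7, -193.1, 282.0]
eef_rot: [-3.13, 0.267, 0.006]
wrist_force: [-0.6, 0.6, -3.1]
width: 0.58
grasp_force: 25.0
```

Call:
arm_command(motion=[[0,0,0.05,0],[0,0,0.05,0],[0,0,0,0],[0,0,0,0]])

```text
t: 16.85
tcp_pos: [473.3, -189.7, 185.9]
eef_rot: [3.131, -0.259, 0.001]
wrist_force: [-1.1, 0.3, -1.5]
width: 0.582
grasp_force: 25.0
```

```bash
python3 -c "
from h import *
go(476,-192.4,98,-9.5)
p=vision.get_image('side'); cv2.imwrite('pics/c4.png',cv2.resize(p['color'][60:300,180:440,::-1],None,fx=2.3,fy=2.3))
print([(np.round(d['xyz']),d['confidence']) for d in vision.mark_of(p,'oil_bottle')])
p=vision.get_image('top');print([(np.round(d['xyz']),d['confidence']) for d in vision.mark_of(p,'oil_bottle')])
"
```

```text
t 16.85 pos [ 473.3 -189.7  185.9] h -9.47 tilt -1.0 turn 0.03 before-turn d [ 3.1  2.2 87.9] after-turn d [ 3.1  2.2 87.9] w 0.582 gf 25.0 wf [-1.1  0.3 -1.5]
[(array([340.,  96.,   0.]), 0.97), (array([ 475., -191.,   90.]), 0.93), (array([465., 482.,   2.]), 0.9), (array([337., 182.,   2.]), 0.7), (array([462., 139.,  -5.]), 0.38)]
[(array([339.,  94.,   3.]), 0.82), (array([336., 182.,   2.]), 0.8), (array([469., 477.,   2.]), 0.67)]
```

View pics/c4.png

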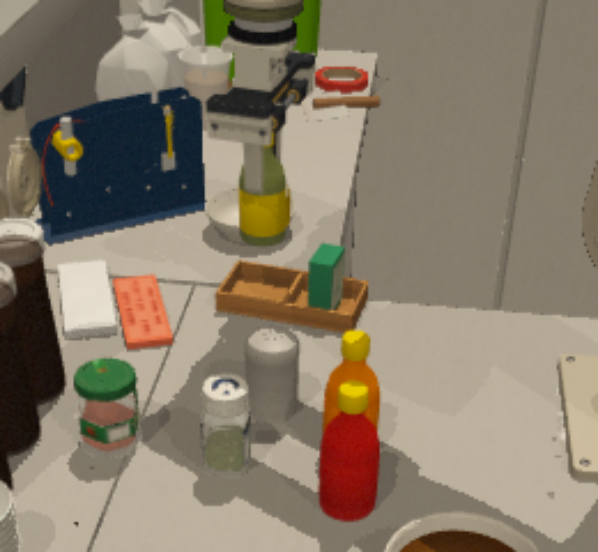

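Bottle held upright above the far wooden bay (crop 265,190). I'll lower it.

Call:
arm_command(motion=[[0.0025,0.002,0.03,0],[0,0,0.03,0],[0,0,0.015,0],[0,0,0.008,0],[0,0,0.003,0],[0,0,0,0],[0,0,0,0]])

```text
t: 17.92
tcp_pos: [475.7, -192.9, 99.9]
eef_rot: [3.13, -0.26, 0.003]
wrist_force: [-1.4, -0.1, 4.1]
width: 0.583
grasp_force: 25.0
```

```bash
python3 -c "
from h import *
go(476,-192.4,98,-9.5)"
```

```text
t 17.93 pos [ 475.7 -192.9   99.9] h -9.51 tilt -1.0 turn -0.01 before-turn d [ 0.2 -0.5  1.9] after-turn d [ 0.2 -0.5  1.9] w 0.583 gf 25.0 wf [-1.4 -0.1  4.1]
```

Call:
arm_command(motion=[[0,0,0,0],[0,0,0,0],[0,0,0,0],[0,0,0,0],[0,0,-0.02,0],[0,0,-0.04,0],[0,0,-0.06,0],[0,0,-0.06,0],[0,0,0,0],[0,0,0,0]], gripper=1)

```text
t: 19.18
tcp_pos: [474.9, -192.4, 278.2]
eef_rot: [3.131, -0.26, -0.0]
wrist_force: [-0.4, 0.1, -0.4]
width: 1.0
grasp_force: 0.0
```

```bash
python3 -c "
from h import *
go(461,138.5,260,0)"
```

```text
t 19.18 pos [ 474.9 -192.4  278.2] h -9.51 tilt -1.0 turn -9.51 before-turn d [ -68.4 -324.1   18.2] after-turn d [ -13.9 -330.9   18.2] w 1.0 gf 0.0 wf [-0.4  0.1 -0.4]
```

Call:
arm_command(motion=[[0,0,0,-9.5],[-0.002,-0.055,0.003,0],[-0.002,-0.055,0.003,0],[-0.002,-0.055,0.003,0],[-0.002,-0.055,0.003,0],[-0.002,-0.055,0.003,0],[-0.003,-0.056,0.003,0],[0,0,0,0],[0,0,0,0]])

```text
t: 20.3
tcp_pos: [461.2, 138.2, 258.8]
eef_rot: [3.141, 0.001, -0.005]
wrist_force: [-0.4, -0.1, -0.3]
width: 0.999
grasp_force: 0.0
```

```bash
python3 -c "
from h import *
go(461,138.5,78,0)
p=vision.get_image('top')
for l in('oil_bottle','toothpick_box'):print([(np.round(d['xyz']),d['confidence']) for d in vision.mark_of(p,l)])
cv2.imwrite('pics/c5.png',cv2.resize(p['color'][150:330,150:450,::-1],None,fx=2.5,fy=2.5))
p=vision.get_image('side')
for l in('oil_bottle','toothpick_box','spice_jar'):print([(np.round(d['xyz']),d['confidence']) for d in vision.mark_of(p,l)])
"
```

```text
t 20.3 pos [461.2 138.2 258.8] h 0.05 tilt -1.0 turn 0.05 before-turn d [ -0.2  -0.3 180.8] after-turn d [ -0.2  -0.3 180.8] w 0.999 gf 0.0 wf [-0.4 -0.1 -0.3]
[(array([466., 477.,   1.]), 0.87), (array([335., 181.,   2.]), 0.82), (array([341.,  94.,   4.]), 0.74), (array([ 475., -193.,    6.]), 0.73)]
[(array([ 396., -180.,    4.]), 0.93)]
[(array([465., 482.,  -2.]), 0.97), (array([342.,  99.,  -1.]), 0.75), (array([ 477., -194.,    2.]), 0.72), (array([332., 183.,   4.]), 0.58)]
[(array([ 395., -179.,    7.]), 0.86), (array([ 439., -185.,   -0.]), 0.58), (array([440., 365.,   2.]), 0.17)]
[(array([465., 141.,  -6.]), 0.71)]
```

View pics/c5.png

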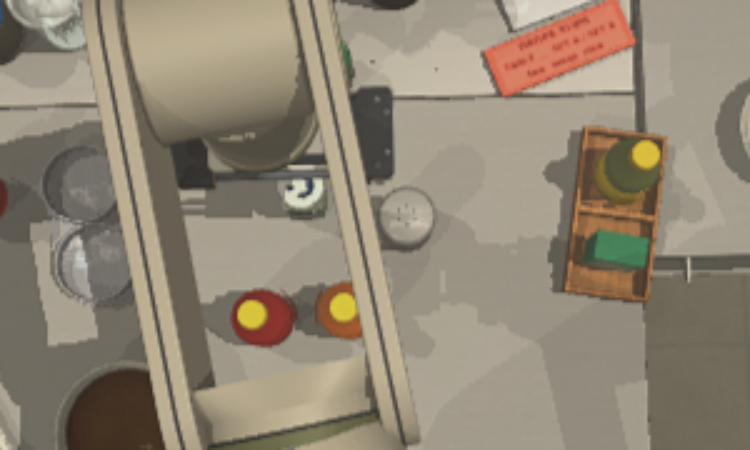

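The wooden caddy is complete and upright (crop 628,170 and 618,250). Next is the spice jar.

Call:
arm_command(motion=[[0.002,-0.001,0.045,0],[0,0,0.045,0],[0,0,0.045,0],[0,0,0.035,0],[0,0,0.01,0],[0,0,0,0]])

```text
t: 21.4
tcp_pos: [464.1, 139.3, 80.9]
eef_rot: [3.141, -0.001, -0.001]
wrist_force: [-0.5, 0.2, 0.4]
width: 0.999
grasp_force: 0.0
```

Call:
arm_command(motion=[[0,0,0,0],[0,0,0,0],[0,0,0,0],[0,0,0,0],[0,0,0,0],[0,0,0,0],[0,0,-0.04,0],[0,0,-0.05,0],[0,0,-0.05,0],[0,0,0,0]], gripper=-1, force=20)

```text
t: 22.65
tcp_pos: [466.6, 140.1, 225.6]
eef_rot: [-3.14, 0.0, -0.013]
wrist_force: [-0.0, -0.5, -1.1]
width: 0.49
grasp_force: 20.0
```

```bash
python3 -c "
from h import *
go(477,370.8,180,0)"
```

```text
t 22.65 pos [466.6 140.1 225.6] h -0.01 tilt -1.0 turn -0.01 before-turn d [  10.3 -230.7   45.6] after-turn d [  10.4 -230.7   45.6] w 0.49 gf 20.0 wf [-0.  -0.5 -1.1]
```

Call:
arm_command(motion=[[0,0,0,-10],[0,0,0,-10],[0,0,0,-10],[0,0,0,-10],[0,0,0,-10],[0,0,0,-10],[0.04,-0.02,0,0],[0.04,-0.02,0,0],[0.04,-0.02,0,0],[0.04,-0.02,0,0]])

```text
t: 23.9
tcp_pos: [474.0, 319.2, 218.6]
eef_rot: [-2.721, -1.57, 0.004]
wrist_force: [0.8, -0.6, -0.0]
width: 0.491
grasp_force: 20.0
```

Call:
arm_command(motion=[[0.04,-0.02,0,0],[0.005,-0.006,0.04,0],[0,0,0.03,0],[0,0,0,0],[0,0,0,0],[0,0,0,0]])

```text
t: 24.65
tcp_pos: [475.8, 370.5, 152.5]
eef_rot: [-2.721, -1.57, -0.005]
wrist_force: [0.1, -0.1, -0.6]
width: 0.488
grasp_force: 20.0
```

```bash
python3 -c "
from h import *
go(477,370.8,85,60)
p=vision.get_image('side'); cv2.imwrite('pics/c6.png',cv2.resize(p['color'][150:400,130:400,::-1],None,fx=2.2,fy=2.2))
print([(np.round(d['xyz']),d['confidence']) for d in vision.mark_of(p,'spice_jar')])
print([(np.round(d['xyz']),d['confidence']) for d in vision.mark_of(vision.get_image('side'),'spice_jar')])
"
```

```text
t 24.65 pos [475.8 370.5 152.5] h 59.97 tilt -1.0 turn -0.03 before-turn d [ 0.9  0.9 67.5] after-turn d [ 0.9  0.9 67.5] w 0.488 gf 20.0 wf [ 0.1 -0.1 -0.6]
[(array([477., 367.,  70.]), 0.91)]
[(array([477., 370.,  66.]), 0.69)]
```

View pics/c6.png

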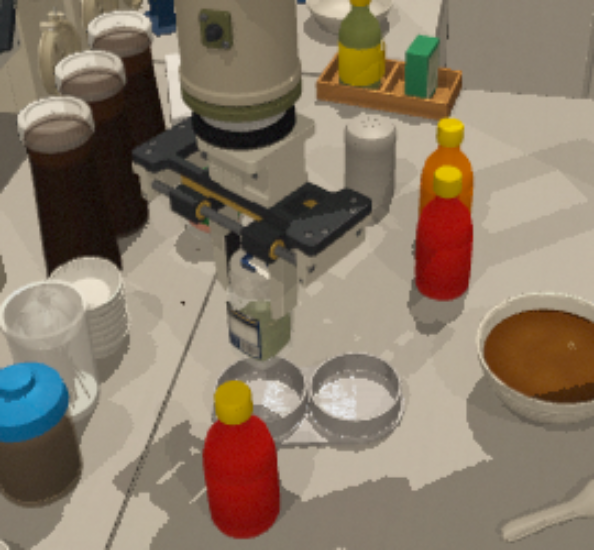

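Call:
arm_command(motion=[[0.001,0.001,0.03,0],[0,0,0.02,0],[0,0,0.01,0],[0,0,0.006,0],[0,0,0,0],[0,0,0,0],[0,0,0,0]])

```text
t: 25.72
tcp_pos: [476.5, 370.7, 85.3]
eef_rot: [-2.721, -1.571, -0.002]
wrist_force: [0.1, -0.8, 1.3]
width: 0.488
grasp_force: 20.0
```

```bash
python3 -c "
from h import *
go(477,370.8,85,60)"
```

```text
t 25.73 pos [476.5 370.7  85.3] h 59.99 tilt -1.0 turn -0.01 before-turn d [0.4 0.4 0.3] after-turn d [0.4 0.4 0.3] w 0.488 gf 20.0 wf [ 0.1 -0.8  1.3]
```

Call:
arm_command(motion=[[0,0,0,0],[0,0,0,0],[0,0,0,0],[0,0,0,0],[0,0,-0.02,0],[0,0,-0.04,0],[0,0,-0.05,0],[0,0,-0.05,0],[0,0,0,0]], gripper=1)

```text
t: 26.85
tcp_pos: [478.6, 372.2, 252.6]
eef_rot: [-2.72, -1.57, -0.018]
wrist_force: [0.3, 0.3, -0.1]
width: 1.001
grasp_force: 0.0
```

Call:
arm_command(motion=[[0,0,0,10],[0,0,0,10],[0,0,0,10],[0,0,0,10],[0,0,0,10],[0,0,0,10],[-0.01,0.05,0,0],[-0.01,0.05,0,0],[-0.01,0.05,0,0],[-0.01,0.05,0,0]])

```text
t: 28.1
tcp_pos: [435.2, 169.0, 244.6]
eef_rot: [3.141, 0.0, -0.0]
wrist_force: [0.5, -0.7, 0.8]
width: 1.003
grasp_force: 0.0
```

Call:
arm_command(motion=[[-0.007,0.05,0,0],[0,0.05,0,0],[0,0.037,0,0],[0,0,0,0],[0,0,0,0]])

```text
t: 28.72
tcp_pos: [428.9, 33.8, 244.7]
eef_rot: [-3.141, 0.001, -0.0]
wrist_force: [0.9, -0.1, -0.5]
width: 1.001
grasp_force: 0.0
```

```bash
python3 -c "
from h import *
go(429,33,73,0)
marks(['spice_jar','pepper_shaker'],2,dict(pepper_shaker=(429,33)))
"
```

```text
t 28.73 pos [428.9  33.8 244.7] h -0.04 tilt -1.0 turn -0.04 before-turn d [1.000e-01 8.000e-01 1.717e+02] after-turn d [1.000e-01 8.000e-01 1.717e+02] w 1.001 gf 0.0 wf [ 0.9 -0.1 -0.5]
spice_jar top 2 [478.  371.8   7.4] [0.4 1.8 3.1]
spice_jar side 1 [476.2 368.7   1.8] [0. 0. 0.]
pepper_shaker top 2 [427.3  36.6  -1. ] [1.7 0.6 2.2]
pepper_shaker side 1 [432.8  32.   -1.9] [0. 0. 0.]
```

Call:
arm_command(motion=[[0.001,0,0.045,0],[0,0,0.045,0],[0,0,0.045,0],[0,0,0.03,0],[0,0,0.012,0],[0,0,0,0]])

```text
t: 30.08
tcp_pos: [429.8, 33.5, 67.5]
eef_rot: [-3.142, 0.0, 0.002]
wrist_force: [-0.4, -0.4, 0.3]
width: 0.998
grasp_force: 0.0
```

Call:
arm_command(motion=[[0,0,0,0],[0,0,0,0],[0,0,0,0],[0,0,0,0],[0,0,0,0],[0,0,0,0],[0,0,-0.04,0],[0,0,-0.05,0],[0,0,-0.05,0],[0,0,0,0]], gripper=-1, force=25)

```text
t: 31.32
tcp_pos: [432.6, 33.3, 212.0]
eef_rot: [3.141, -0.0, 0.012]
wrist_force: [-0.7, -0.2, -1.8]
width: 0.62
grasp_force: 25.0
```

```bash
python3 -c "
from h import *
go(394.5,356,200,0)"
```

```text
t 31.32 pos [432.6  33.3 212. ] h -0.01 tilt -1.0 turn -0.01 before-turn d [ -38.1 -322.7   12. ] after-turn d [ -38.1 -322.7   12. ] w 0.62 gf 25.0 wf [-0.7 -0.2 -1.8]
```

Call:
arm_command(motion=[[0,-0.03,-0.025,0],[0,-0.05,0,0],[0,-0.05,0,0],[0,-0.05,0,0],[-0.01,-0.05,0,0],[-0.014,-0.05,0,0],[-0.013,-0.042,0,0],[0,0,0.03,0],[0,0,0.04,0],[0,0,0,0]])

```text
t: 32.58
tcp_pos: [389.9, 353.3, 157.2]
eef_rot: [3.135, 0.0, -0.013]
wrist_force: [-0.8, -0.7, -0.7]
width: 0.62
grasp_force: 25.0
```

Call:
arm_command(motion=[[0,0,0,0],[0,0,0,0]])

```text
t: 32.83
tcp_pos: [394.1, 356.0, 164.5]
eef_rot: [-3.14, 0.001, -0.004]
wrist_force: [0.3, 0.3, -1.6]
width: 0.619
grasp_force: 25.0
```

```bash
python3 -c "
from h import *
go(394.5,356,74,0)
p=vision.get_image('side'); cv2.imwrite('pics/c7.png',cv2.resize(p['color'][150:400,130:400,::-1],None,fx=2.2,fy=2.2))
for i in range(2):print([(np.round(d['xyz']),d['confidence']) for d in vision.mark_of(vision.get_image('side'),'pepper_shaker')])
"
```

```text
t 32.83 pos [394.1 356.  164.5] h -0.03 tilt -1.0 turn -0.03 before-turn d [ 0.4 -0.  90.5] after-turn d [ 0.4 -0.  90.5] w 0.619 gf 25.0 wf [ 0.3  0.3 -1.6]
[(array([398., 354.,  95.]), 0.84)]
[(array([397., 353.,  92.]), 0.64)]
```

View pics/c7.png

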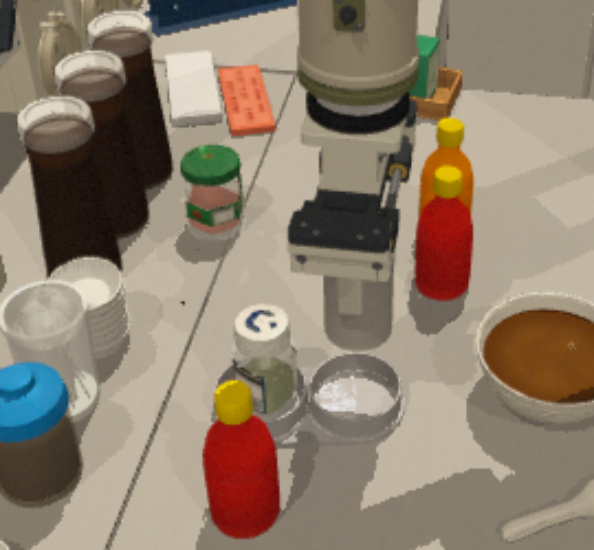

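The spice jar stands in the far cup (crop 265,370) and the shaker hangs upright over the near cup. I'll lower the shaker.

Call:
arm_command(motion=[[-0.001,0,0.035,0],[0,0,0.03,0],[0,0,0.015,0],[0,0,0.008,0],[0,0,0.002,0],[0,0,0,0],[0,0,0,0]])

```text
t: 33.95
tcp_pos: [392.7, 355.9, 73.6]
eef_rot: [-3.141, 0.0, -0.002]
wrist_force: [0.8, 0.2, -1.4]
width: 0.622
grasp_force: 25.0
```

```bash
python3 -c "
from h import *
go(394.5,356,73.5,0)"
```

```text
t 33.95 pos [392.7 355.9  73.6] h -0.01 tilt -1.0 turn -0.01 before-turn d [ 1.8 -0.1  0.1] after-turn d [ 1.8 -0.1  0.1] w 0.622 gf 25.0 wf [ 0.8  0.2 -1.4]
```

Not yet touching; I'll go down 1 mm more and release.

Call:
arm_command(motion=[[0,0,0.001,0],[0,0,0,0],[0,0,0,0]])

```text
t: 34.33
tcp_pos: [392.8, 355.9, 73.1]
eef_rot: [-3.141, 0.0, -0.002]
wrist_force: [-2.3, -1.1, 6.4]
width: 0.62
grasp_force: 25.0
```

Call:
arm_command(motion=[[0,0,0,0],[0,0,0,0],[0,0,0,0],[0,0,0,0],[0,0,-0.02,0],[0,0,-0.04,0],[0,0,-0.05,0],[0,0,-0.05,0],[0,0,0,0]], gripper=1)

```text
t: 35.45
tcp_pos: [394.3, 357.1, 237.1]
eef_rot: [-3.136, 0.0, -0.012]
wrist_force: [1.6, 0.1, -0.1]
width: 1.002
grasp_force: 0.0
```

Call:
arm_command(motion=[[0,0.05,0,0],[0,0.05,0,0],[0,0.05,0,0],[0,0.05,0,0],[0,0.05,0,0],[0,0.05,0,0],[0,0.05,0,0],[0,0,0,0],[0,0,0,0]])

```text
t: 36.58
tcp_pos: [391.7, 5.8, 230.9]
eef_rot: [-3.141, 0.002, 0.002]
wrist_force: [-0.1, -0.6, -0.8]
width: 0.999
grasp_force: 0.0
```

```bash
python3 -c "
from h import *
marks('oil_bottle toothpick_box spice_jar pepper_shaker chili_jar soup_bowl change_dish'.split(),2,dict(oil_bottle=(476,-192),toothpick_box=(393,-179),pepper_shaker=(394,356)))
p=vision.get_image('top');q=vision.get_image('side')
im=np.hstack([p['color'][170:330,150:450],q['color'][170:370,180:440][:160]]);cv2.imwrite('pics/f.png',cv2.resize(im[:,:,::-1],None,fx=1.4,fy=1.4,interpolation=cv2.INTER_CUBIC)[:600,:800])
print(sense()['t'])"
```

```text
oil_bottle top 1 [ 476.1 -189.9    5.5] [0. 0. 0.]
oil_bottle side 2 [ 475.8 -193.     3.9] [1.1 1.5 0.2]
toothpick_box top 2 [ 393.5 -177.2    6.4] [0.1 0.6 0.1]
toothpick_box side 2 [ 393.3 -181.4    4.6] [0.5 0.9 0.5]
spice_jar top 1 [479.2 370.7   7. ] [0. 0. 0.]
spice_jar side 2 [4.760e+02 3.694e+02 4.000e-01] [0.4 0.1 2.4]
pepper_shaker top 2 [389.7 355.4   6. ] [0.5 2.6 2.2]
pepper_shaker side 2 [396.5 353.    2.4] [0.9 0.2 0.8]
chili_jar top 1 [590.4 117.7  -1.7] [0. 0. 0.]
chili_jar side 2 [ 5.846e+02  1.170e+02 -3.000e-01] [0.8 1.6 2.7]
soup_bowl top 2 [227.  318.4  -2.2] [0.5 1.1 0.8]
soup_bowl side 2 [216.5 318.3   1. ] [2.3 0.2 0.3]
change_dish top 2 [ 519.7 -378.6    2. ] [0.6 0.7 0.8]
change_dish side 2 [ 5.198e+02 -3.787e+02  4.000e-01] [0.2 0.1 0.6]
38.275
```

View pics/f.png

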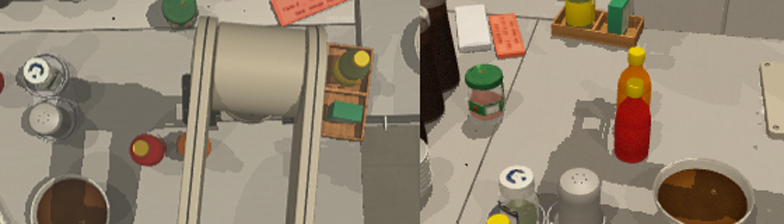

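All four stand upright and centred in their bays, and the bystanders haven't moved. I'll hand in.

```bash
python3 -c "
from h import *
print(workorder.job_done())"
```

```text
the job is handed in; nothing more can be done
None
```

I handed the job in at about 38 s of the 109 s: the oil bottle, toothpick box, spice jar and pepper shaker stand upright in their named bays by the final camera check, the chili jar, soup bowl and white dish have not been disturbed, and the hand-in call returned no verdict.

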